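# Refit the platform of a bench rocker on its drive ball and latch it

## Task

The platform of the little bench rocker was taken off for cleaning; put it back. Set the socket at the end of its tongue over the drive ball, push it gently down until it snaps fully home on the ball, let the tail of the platform down on the rubber roller, then press the latch lever all the way down. The plastic drive gears do not take more than 15 N, so feel for the ball and ram nothing onto it, and leave the other things on the worktop alone.

Things in the scene. Friction and masses are not known exactly. Their poses are not given: they have to be found in the camera images.
- rocker: The rocker's base, fixed on the worktop: a white box 126 (x) x 262 (y) x 46 mm high, display, knob and switch on its front. Origin: centre of its underside, on the worktop; z up, y along its length. Drive ball at the +y end, rest roller at the -y end.
- turret (a point): Middle of the drive turret's top plate, on the ball's vertical axis, 52 mm above the worktop, at y = +95 mm of the base. Above it, on a 10 mm neck, stands the steel drive ball, 25 mm diameter. The crank stopped anywhere in its stroke: the ball's centre is 94 to 138 mm above the worktop, not measured; find it by touch or sight. It is greased and stands on a stiff rubber bush.
- roller_top (a point): Middle of the top of the base's black rubber rest roller, 78 mm above the worktop, at y = -95 mm of the base. Roller 16 mm thick, 94 mm long, lying along the base's x between two cheeks whose tops are 2.5 mm lower.
- ball_stud (a joint): How far the drive ball has been pushed down on its rubber bush, m: 0 at rest, -0.0015 at 15 N (10 N per mm, to -0.004). A gauge of the load on the drive, but no finer than the other readings; the wrist force tells it better.
- platform: The loose platform, about 0.3 kg, lying flat on the worktop. Origin: on its flat underside, midway between socket and tail; z up, y from tail to socket. Aluminium tray with a black ribbed mat, 110 mm wide, y = -130 to 0, rim 12 mm high; tongue 34 mm wide, 10 mm high, y = 0 to 78 mm; steel socket cup at y = +95 mm, 36 mm across, 34.5 mm high; its front block ends at y = 123 mm.
- tail (a point): Point of the platform's underside that belongs on top of the roller, at y = -95 mm of the platform. Fitted, the platform lies along the base, x and y the same way, its origin above the base's origin, its tail on the roller and its socket end 0 to 13.4 degrees higher, according to the ball's height.
- rib (a point): Middle of the upright grip rib on the tongue, 27 mm above the underside, at y = +29 mm of the platform. The rib is 14 mm thick (x), 44 mm long (y) and stands from 10 to 44 mm above the underside: grip it from above across its thickness.
- socket (a point): Where the seated ball's centre is in the socket: on the cup's axis (y = +95 mm of the platform), 16 mm above the underside, 12.5 mm below the cup's inner crown. The cup is open below, its mouth level with the underside and flared 5 mm a side; inside it has 1.3 mm of play round the ball.
- keeper_point (a point): Sprung keeper inside the cup, 8.5 mm above the underside. It meets the ball when socket is still about 16 mm above the ball's centre. Driving the ball past it takes a downward push of about 7 to 12 N, more than the platform's weight; then the force drops, and rises again when the crown meets the ball: only then is the socket home.
- latch (a joint): Latch lever angle, rad: 0 = open, standing 65 degrees above the tongue's plane; 1.13 = fully down, flat over the cup, its jaw locked under the ball (it cannot get there unless the socket is home). It stays where it is left; 0.1 N m turns it. Hinge along the platform's x at y = +113 mm, 40 mm above the underside; pressed down, the free end swings in an arc towards the grip rib.
- lever_end (a point): Axis of the round black grip bar (10 mm thick, 22 mm long, along x) at the free end of the latch lever, 52 mm from its hinge. Fully down it is 40 mm above the platform's underside, at y = +61 mm of the platform.
- dish_lid: Bystander: a small shallow clear-white dish lid lying on the worktop, 55 mm across, 10 mm high. Leave it. Origin: centre of its underside.
- tweezers: Bystander: a pair of steel tweezers lying flat, 120 x 8 x 9 mm. Leave it. Origin: centre of its underside.
- specimen_jar: Bystander: a specimen jar with a screw lid, 66 mm across, 59 mm high, standing behind. Leave it. Origin: centre of its underside.
- timer: Bystander: a white bench timer with three keys, 62 x 64 x 20 mm, lying behind. Leave it. Origin: centre of its underside.
- marker: Bystander: a marker pen lying behind, 129 x 16 mm. Leave it. Origin: centre of its underside.

How it is judged:
By the outcome, as a careful person would: the job done as asked, in the order asked, and still so for the second after the job is handed in, with the robot touching nothing.
It also fails if it takes over 72 s, if anything falls off the work surface, if the arm or the gripper's body presses on something with over 40 N, if the wrist force passes 120 N, or if a joint passes its speed limit or range.

## Robot

A 7-joint arm with a two-finger parallel gripper is mounted at the origin on a cart in front of the work surface, level with it; the furniture and walls round the work are solid. World frame = base frame: x ahead of the robot, y to its left, z up, the work surface at z = 0. Lengths are in m, angles in rad, forces in N, time in s.
With the tool pointing down it reaches from about 0.35 to 0.9 m from the base axis. Payload 8.1 kg.
Tool frame: the origin (TCP) lies between the finger pads; the fingertips stand 11 mm ahead of it and the grasp point (between the pads) lies 8 mm behind it; z points along the fingers, y is the line along which they close (so a half turn about z gives the same grasp; the last joint's range is limited). The gripper opens to 92 mm and grips with 3 to 60 N. Pads are 19 mm wide; open, the fingers measure 130 mm over their backs; the gripper's body (75 mm by 190 mm) begins 47 mm behind the grasp point.
Start: joints at [-1.352, 0.434, 0.025, 1.573, -0.012, 1.134, -0.075], TCP at [0.198, 0.593, 0.238] pointing down, gripper open.
Joint ranges: [-2.62, 2.62], [-0.44, 2.09], [-1.27, 1.32], [0.08, 2.57], [-1.32, 4.46], [0.12, 2], [-2.74, 2.74]. Speed limits (rad/s): [2.22, 2.22, 3.01, 3.01, 3.14, 3.14, 3.14].

## Interface

Orientations are given as a rotation vector (axis times angle).
In Python, from cell import observe, get_image, camera_params, sign_off gives the robot as it stands.
- The arm moves only by the shell command python3 -m pendant 'ROWS' [FORCE]. ROWS is JSON, one flat list of numbers, 7 for each row, row after row: the shift along the tool's x, y, z in m, then the turn, a rotation vector about the tool's x, y, z in rad, then the finger opening in m, from 0 to 0.0918. In form: [dx, dy, dz, rx, ry, rz, jaw, dx, dy, dz, rx, ry, rz, jaw, ...]. A call has 1 to 10 rows; each row shifts and turns the commanded pose from where the row before left it, along the tool's axes as they then stand; what a row does not reach is not made up. A row lasts 1/8 s, in which the tool goes at most 62.5 mm and 10.7 degrees, less where a joint would pass 70% of its speed; a pose out of reach is approached as far as the arm can. A call is refused whole if a number of a shift passes 0.0625 or a number of a turn 0.188, either way. A call with a gripper value outside its range is refused whole. The fingers move at their own pace and stop on an object; FORCE is the grip in N (left out, the last holds). Time passes only in rows, so rows that do not move let the fingers close. It gives the time, the measured TCP pose, the force, the opening and the grip force at its end, in the units of the state.
- observe(): the state, without advancing time (a new reading comes with each control period).
- get_image(name): name is "scene" or "top" or "wrist"; returns the picture (384x512x3 uint8, red, green, blue); there is no depth.
- camera_params(name): a dict with "intrinsics" (3x3 intrinsics, pixels), "eye" and "rotation" of the camera in the world; the wrist camera has in their place "T_tool_cam" (4x4, takes a point from camera to tool coordinates, whose origin is the TCP and whose axes are the flange's). Camera axes: x right, y down, z forward; pixel columns grow to the right and rows downward; lengths in m; the calibration is good to about 2 mm. A picture is of the moment at which its call begins: read the wrist's pose just before it. camera_params takes no time and is no camera call.
- sign_off(): hands the job in; it is judged then, once.
The state is a dict: "clock": time; "joints": joint angles; "dq": joint speeds; "joint_efforts": joint torques, N m; "position": TCP position; "ee_rot": TCP orientation; "force": force on the tool from outside, world axes, zero at the start; "ft_torque": the same for the moment, N m; "width": opening from 0.0 (shut) to 1.0 (fully open); "gripper_force": force on a finger pad.
Only numpy, scipy, OpenCV 4.12 (cv2) and the standard library are available. Lean on these libraries where they do the work, as an engineer would, in place of code of your own. Each camera call takes 0.05 s, during which the arm holds its last target. There are 200 camera calls.

## Working session

There is one attempt and no reset: what is moved stays moved. The work goes in short steps, Python scripts to look and compute and a shell command to move; the robot and the scene stay as the last step left them, time stands still between calls to the robot, and variables do not carry over. Pictures are saved under pics/ and viewed, at most 10 in all, crops included, and the job is handed in when it is done.

```bash
mkdir -p pics; ls
python3 - <<'E'
from cell import *
import cv2,numpy as np
np.set_printoptions(precision=4,suppress=True)
for n in("scene","top"):
    cv2.imwrite(f"pics/{n}0.png",get_image(n)[:,:,::-1]); print(n,camera_params(n))
print(camera_params("wrist")); print(observe())
a=cv2.imread("pics/scene0.png");b=cv2.imread("pics/top0.png")
E
```

```text
pics
scene {'intrinsics': array([[378.8109,   0.    , 251.6149],
       [  0.    , 378.8109, 185.9054],
       [  0.    ,   0.    ,   1.    ]]), 'eye': array([ 0.2047, -0.5729,  0.8661]), 'rotation': array([-2.3597,  0.6836, -0.2292])}
top {'intrinsics': array([[370.8612,   0.    , 257.0887],
       [  0.    , 370.8612, 190.1863],
       [  0.    ,   0.    ,   1.    ]]), 'eye': array([0.3799, 0.0023, 1.0885]), 'rotation': array([-2.1058,  2.1552, -0.1861])}
{'intrinsics': array([[318.528 ,   0.    , 258.2029],
       [  0.    , 318.528 , 193.9484],
       [  0.    ,   0.    ,   1.    ]]), 'T_tool_cam': array([[-0.0003, -0.9514, -0.3081,  0.0848],
       [ 1.    , -0.0005,  0.0003, -0.0007],
       [-0.0004, -0.3081,  0.9514, -0.1477],
       [ 0.    ,  0.    ,  0.    ,  1.    ]])}
{'clock': 0.1, 'joints': array([-1.3516,  0.4352,  0.025 ,  1.574 , -0.0116,  1.134 , -0.0751]), 'dq': array([ 0.0014, -0.0012,  0.0005, -0.0031, -0.0008,  0.0019,  0.0004]), 'joint_efforts': array([  0.0043, -66.9131,   0.9886, -31.5143,  -0.0604,   0.0376,
         0.    ]), 'position': array([0.1976, 0.5925, 0.237 ]), 'ee_rot': array([-0.5034, -3.1009,  0.0022]), 'force': array([-1.0807, -0.0389,  0.8348]), 'ft_torque': array([ 0.0268, -0.057 ,  0.0328]), 'gripper_force': 0.0, 'width': 0.9990826928173304}
```

View pics/scene0.png

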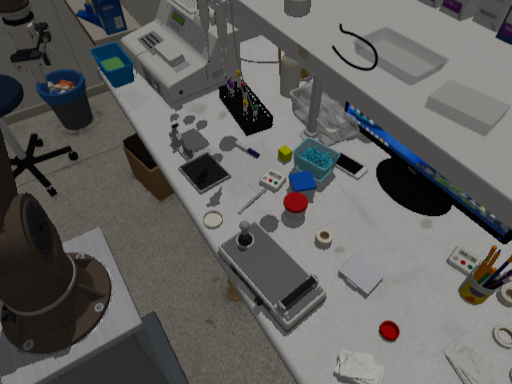

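View pics/top0.png

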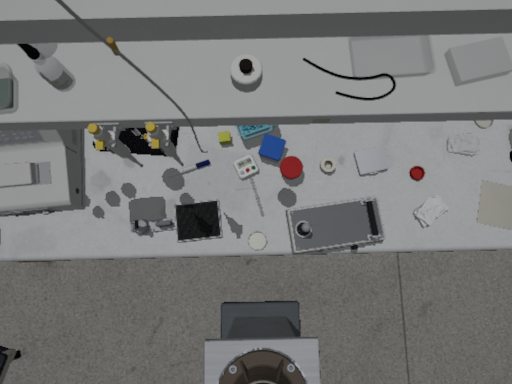

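Scene view: the rocker is at about (270,270), with a black-matted tray at about (205,172). In the top view they are at (335,225) and (199,221). I'll zoom in on both.

Run:
```python
import cv2,numpy as np
a=cv2.imread("pics/scene0.png");b=cv2.imread("pics/top0.png")
p=cv2.resize(b[170:270,110:310],(800,400),interpolation=cv2.INTER_CUBIC)
q=cv2.resize(a[110:210,150:250],(400,400),interpolation=cv2.INTER_CUBIC)
r=cv2.resize(a[215:315,210:310],(400,400),interpolation=cv2.INTER_CUBIC)
cv2.imwrite("pics/z0.png",cv2.resize(np.vstack([p,np.hstack([q,r])]),(600,600)))
```

```text
(no output)
```

View pics/z0.png

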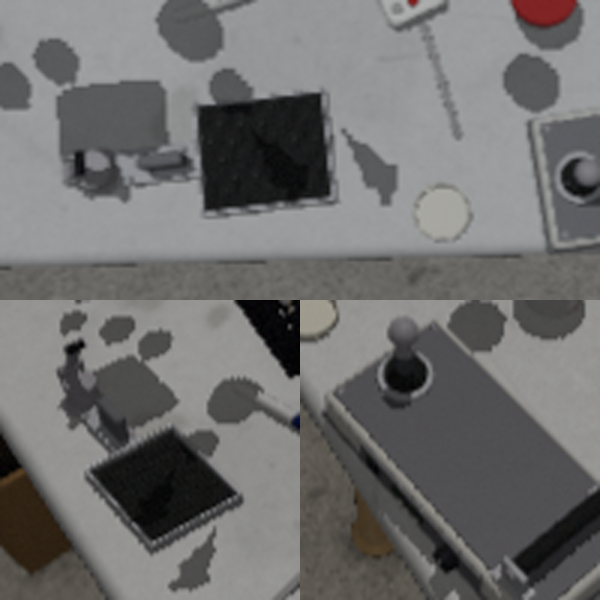

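```bash
cat > h.py <<'E'
from cell import *
import cv2,numpy as np
from scipy.spatial.transform import Rotation as R
np.set_printoptions(precision=4,suppress=True)
def cam(n,s=None):
    p=camera_params(n);K=p["intrinsics"]
    if n!="wrist": return K,R.from_rotvec(p["rotation"]).as_matrix(),p["eye"]
    T=p["T_tool_cam"];Rt=R.from_rotvec(s["ee_rot"]).as_matrix()
    return K,Rt@T[:3,:3],s["position"]+Rt@T[:3,3]
def ray(c,px):
    K,Rm,e=c;d=Rm@np.linalg.inv(K)@[px[0],px[1],1];return e,d/np.linalg.norm(d)
def plane(c,px,z):
    e,d=ray(c,px);return e+d*(z-e[2])/d[2]
def tri(rs):
    A=[np.eye(3)-np.outer(d,d) for e,d in rs];b=[a@e for a,(e,d) in zip(A,rs)]
    return np.linalg.lstsq(np.sum(A,0),np.sum(b,0),rcond=None)[0]
def proj(c,P):
    K,Rm,e=c;v=K@Rm.T@(np.asarray(P)-e);return v[:2]/v[2]
E
python3 - <<'E'
from h import *
t=cam("top");s=cam("scene")
c=np.array([plane(t,p,.012) for p in [(175.7,204.3),(218.3,201),(221.7,237.3),(178.3,241.3)]]);print(c)
print(np.linalg.norm(c-np.roll(c,1,0),axis=1))
d=c[0]+c[3]-c[1]-c[2];d=d[:2]/np.linalg.norm(d[:2]);print("dir",d,"yaw",np.arctan2(-d[0],d[1]))
m=c.mean(0)[:2];print("rib",m+d*.094,"sock",m+d*.160)
print("rib ray",plane(t,(164.3,225),.04))
print("ball tri",tri([ray(t,(304,228)),ray(s,(244.3,225))]))
print([proj(s,tri([ray(t,(304,228)),ray(s,(244.3,225))]))])
for p in [(289,207),(378,199),(383,241),(291,250)]: print(plane(t,p,.046))
o=observe();print(R.from_rotvec(o["ee_rot"]).as_matrix())
E
```

```text
[[0.5327 0.2391 0.012 ]
 [0.5395 0.1143 0.012 ]
 [0.4335 0.105  0.012 ]
 [0.425  0.23   0.012 ]]
[0.108  0.125  0.1064 0.1253]
dir [-0.0616  0.9981] yaw 0.06161016934064007
rib [0.4769 0.2659] sock [0.4728 0.3318]
rib ray [0.4704 0.2642 0.04  ]
ball tri [ 0.4501 -0.122   0.109 ]
[array([243.4018, 225.2273])]
[ 0.5127 -0.0893  0.046 ]
[ 0.5297 -0.3429  0.046 ]
[ 0.4112 -0.3475  0.046 ]
[ 0.3924 -0.0903  0.046 ]
[[-0.9486  0.3163 -0.0003]
 [ 0.3163  0.9486 -0.0013]
 [-0.0002 -0.0014 -1.    ]]
```

```bash
python3 -m pendant '[-0.052,-0.032,0,0,0,0,0.08,-0.052,-0.032,0,0,0,0,0.08,-0.052,-0.032,0,0,0,0,0.08,-0.052,-0.032,0,0,0,0,0.08,-0.052,-0.032,0,0,0,0,0.08,-0.052,-0.032,0,0,0,0,0.08,-0.052,-0.032,0,0,0,0,0.08]'; python3 -m pendant '[0,0,0,0,0,0.17,0.08,0,0,0,0,0,0.17,0.08,0,0,0,0,0,0.17,0.08,0,0,0,0,0,0.17,0.08,0,0,0,0,0,0.17,0.08,0,0,0,0,0,0.17,0.08,0,0,0,0,0,0.17,0.08,0,0,0,0,0,0,0.08]'
python3 - <<'E'
from h import *
o=observe();np.save("w1.npy",o);im=get_image("wrist");cv2.imwrite("pics/w1.png",im[:,:,::-1]);print(o)
E
```

```text
clock: 0.98
position: [0.473, 0.2636, 0.2376]
ee_rot: [-0.503, -3.101, 0.0]
force: [0.8, 0.7, 0.5]
width: 0.873
gripper_force: 0.0
clock: 1.98
position: [0.4719, 0.2653, 0.2374]
ee_rot: [2.154, 2.287, -0.001]
force: [0.5, -0.1, -0.4]
width: 0.872
gripper_force: 0.0
{'clock': 1.975, 'joints': array([-0.9216,  0.3057,  0.4037,  1.8028, -0.1356,  1.0609, -0.408 ]), 'dq': array([ 0.0148, -0.0024, -0.0187, -0.0034,  0.0066, -0.0015,  0.0897]), 'joint_efforts': array([ -0.23  , -51.9739,   4.7734, -30.078 ,  -0.1752,  -0.0054,
        -1.7906]), 'position': array([0.4719, 0.2653, 0.2374]), 'ee_rot': array([ 2.1536,  2.2872, -0.001 ]), 'force': array([ 0.5478, -0.0654, -0.395 ]), 'ft_torque': array([-0.1558, -0.0141, -0.0571]), 'gripper_force': 0.0, 'width': 0.8721630558680401}
```

View pics/w1.png

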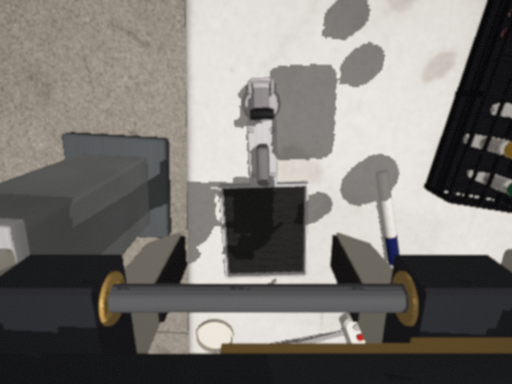

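Wrist view: rib top at about (262,162), lever bar at (262,113), tray corners at (222,187), (305,184), (305,274) and (227,276).

Run:
```python
from h import *
s=np.load("w1.npy",allow_pickle=True).item();c=cam("wrist",s)
a=cv2.imread("pics/w1.png");cv2.imwrite("pics/w1z.png",cv2.resize(a[60:290,200:330],None,fx=2.6,fy=2.6,interpolation=cv2.INTER_CUBIC))
for n,p,z in [("rib",(262,162),.044),("bar",(262,113),.087),("c",(222,187),.012),("c",(305,184),.012),("c",(305,274),.012),("c",(227,276),.012),("mat bottom edge of rib front",(262,144),.044)]: print(n,plane(c,p,z))
print(R.from_rotvec(s["ee_rot"]).as_matrix())
```

```text
rib [0.4743 0.2753 0.044 ]
bar [0.4704 0.3298 0.087 ]
c [0.4283 0.2344 0.012 ]
c [0.5292 0.2442 0.012 ]
c [0.5424 0.1193 0.012 ]
c [0.4381 0.11   0.012 ]
mat bottom edge of rib front [0.4731 0.2948 0.044 ]
[[-0.0601  0.9982 -0.0004]
 [ 0.9982  0.0601 -0.0005]
 [-0.0005 -0.0004 -1.    ]]
```

View pics/w1z.png

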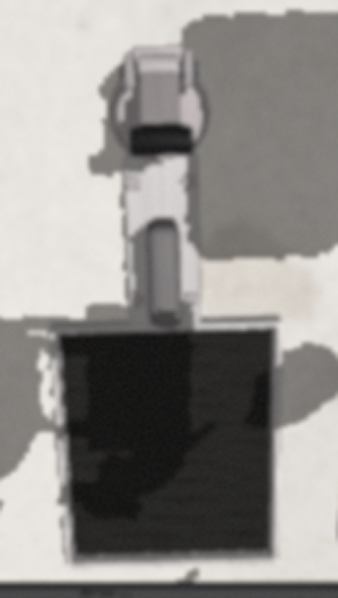

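```bash
python3 -m pendant '[0.005,0.003,0.05,0,0,-0.012,0.08,0,0,0.05,0,0,0,0.06,0,0,0.05,0,0,0,0.05,0,0,0.04,0,0,0,0.04,0,0,0.021,0,0,0,0.04,0,0,0,0,0,0,0.04]'; python3 -m pendant '[0,0,0,0,0,0,0,0,0,0,0,0,0,0,0,0,0,0,0,0,0,0,0,0,0,0,0,0,0,0,0,0,0,0,0]' 20;  python3 -m pendant '[0,0,0,0,0,0,0,0,0,0,0,0,0,0]' 55
```

```text
clock: 2.78
position: [0.4738, 0.2697, 0.0253]
ee_rot: [-2.137, -2.301, 0.005]
force: [0.9, 0.4, 0.3]
width: 0.44
gripper_force: 0.0
clock: 3.4
position: [0.4756, 0.2709, 0.0276]
ee_rot: [2.141, 2.299, 0.003]
force: [-0.2, -0.1, 7.4]
width: 0.15
gripper_force: 19.9
clock: 3.65
position: [0.4756, 0.2709, 0.0276]
ee_rot: [2.141, 2.299, 0.003]
force: [-0.2, -0.9, 6.7]
width: 0.149
gripper_force: 54.8
```

```bash
python3 -m pendant '[0,0,-0.01,0,0,0,0,0,0,-0.03,0,0,0,0,0,0,-0.05,0,0,0,0,0,0,-0.05,0,0,0,0,0,0,-0.04,0,0,0,0,0,0,-0.03,0,0,0,0,0,0,-0.01,0,0,0,0,0,0,0,0,0,0,0,0,0,0,0,0,0,0]'
python3 - <<'E'
from h import *
o=observe();np.save("w2.npy",o);im=get_image("wrist");cv2.imwrite("pics/w2.png",im[:,:,::-1]);print(o["force"],o["ft_torque"],o["joints"])
t=get_image("top")[:,:,::-1];s=get_image("scene")[:,:,::-1]
cv2.imwrite("pics/t2.png",t);cv2.imwrite("pics/s2.png",s)
v=np.vstack([im[:,:,::-1][40:300,100:400],cv2.resize(s[60:220,120:305],(300,260))]);cv2.imwrite("pics/c2.png",v)
E
```

```text
clock: 4.78
position: [0.4742, 0.2702, 0.2455]
ee_rot: [-2.141, -2.299, 0.003]
force: [-3.7, 0.5, -2.3]
width: 0.148
gripper_force: 54.9
[-3.7095  0.5174 -2.3234] [-0.0896  0.3322 -0.0935] [-0.9336  0.3072  0.4151  1.7808 -0.1382  1.0841 -0.3996]
```

View pics/c2.png

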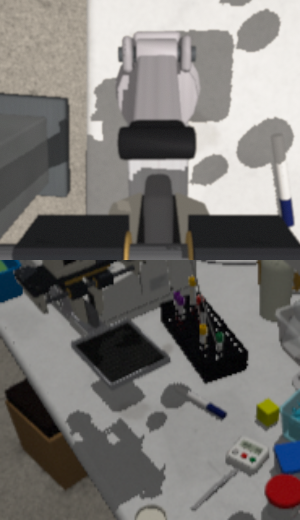

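```bash
python3 -m pendant '[-0.03,-0.003,0,0,0,0,0,-0.055,-0.006,0,0,0,0,0,-0.06,-0.007,0,0,0,0,0,-0.06,-0.007,0,0,0,0,0,-0.06,-0.007,0,0,0,0,0,-0.06,-0.007,0,0,0,0,0,-0.06,-0.007,0,0,0,0,0,-0.06,-0.007,0,0,0,0,0,-0.055,-0.006,0,0,0,0,0,-0.03,-0.003,0,0,0,0,0]'; python3 -m pendant '[0,0,0,0,0,0,0,0,0,0,0,0,0,0]'
python3 - <<'E'
from h import *
o=observe();np.save("w3.npy",o);im=get_image("wrist");cv2.imwrite("pics/w3.png",im[:,:,::-1]);print(o["force"],o["ft_torque"],o["joints"])
from scipy.optimize import fsolve
p=camera_params("wrist");K=p["intrinsics"];T=p["T_tool_cam"];Ti=np.linalg.inv(T)
def row(py,pz,a,th,h=.0276):  # platform point -> tool; rib-offset a, nose-up th about grip
    dx=py-.029+a;dz=pz-h
    x=dx*np.cos(th)-dz*np.sin(th);z=-(dx*np.sin(th)+dz*np.cos(th))
    q=K@(Ti@[x,0,z,1])[:3];return q[1]/q[2]
for b,h in((180,92),(183,92),(180,96)):
    print(fsolve(lambda u:[row(.091,.087,*u)-b,row(.113,.040,*u)-h],[0,0]))
E
```

```text
clock: 6.18
position: [0.4517, -0.2664, 0.2466]
ee_rot: [2.144, 2.294, -0.002]
force: [0.2, 0.1, -2.7]
width: 0.149
gripper_force: 54.9
clock: 6.42
position: [0.4526, -0.262, 0.2463]
ee_rot: [-2.141, -2.299, 0.0]
force: [0.4, -0.2, -3.1]
width: 0.15
gripper_force: 54.9
[ 0.444  -0.2493 -3.0511] [0.0336 0.0179 0.0366] [-0.1196  0.2939  0.6997  1.8481 -0.2134  1.0763  0.7322]
[-0.0004  0.0308]
[-0.0002  0.0447]
[-0.0023  0.0064]
```

View pics/w3.png

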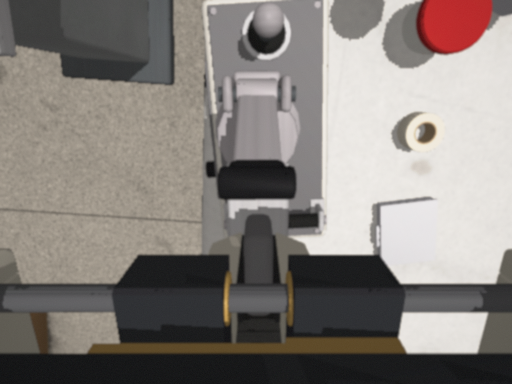

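Wrist view: drive ball at about (268,19) in its turret ring, and the rocker's right rim runs from (323,5) to (325,232). The platform is held square and its bar is at (257,181).

Run:
```python
from h import *
s=np.load("w3.npy",allow_pickle=True).item();w=cam("wrist",s);t=cam("top");sc=cam("scene")
def hough(f,c,n,k,rr):
    a=cv2.imread(f,0);x0,y0=c[0]-n,max(c[1]-n,0)
    z=cv2.resize(a[y0:c[1]+n,x0:c[0]+n],None,fx=k,fy=k,interpolation=cv2.INTER_CUBIC)
    h=cv2.HoughCircles(z,cv2.HOUGH_GRADIENT,1.5,8*k,param1=80,param2=12,minRadius=int(rr[0]*k),maxRadius=int(rr[1]*k))
    r=[] if h is None else [(round(u/k+x0,1),round(v/k+y0,1),round(q/k,1)) for u,v,q in h[0][:5]]
    print(f,r)
hough("pics/w3.png",(268,19),28,4,(14,22))
hough("pics/top0.png",(304,228),14,8,(3.5,6.5))
hough("pics/scene0.png",(244,225),14,8,(3.5,6.5))
# predicted deck edges
for p in [(323,5),(325,232),(206,8)]: print(p,plane(w,p,.046))
B=tri([ray(w,(268,19)),ray(sc,(244.3,225)),ray(t,(304,228))]);print(B,proj(w,B),proj(t,B),proj(sc,B))
B=tri([ray(w,(268,19)),ray(sc,(244.3,225))]);print(B,proj(w,B),proj(t,B),proj(sc,B))
T=cv2.resize(cv2.imread("pics/top0.png")[205:255,280:330],(350,350),interpolation=cv2.INTER_CUBIC)
S=cv2.resize(cv2.imread("pics/scene0.png")[210:260,220:270],(350,350),interpolation=cv2.INTER_CUBIC)
W=cv2.resize(cv2.imread("pics/w3.png")[0:120,190:340],(700,560)[:2],interpolation=cv2.INTER_CUBIC)
cv2.imwrite("pics/z3.png",cv2.resize(np.vstack([np.hstack([T,S]),W]),(450,585)))
```

```text
pics/w3.png [(np.float32(266.4), np.float32(33.2), np.float32(19.2)), (np.float32(263.1), np.float32(22.3), np.float32(21.4)), (np.float32(269.8), np.float32(17.8), np.float32(16.8)), (np.float32(258.6), np.float32(30.2), np.float32(16.2)), (np.float32(255.6), np.float32(17.8), np.float32(16.3))]
pics/top0.png [(np.float32(303.4), np.float32(229.3), np.float32(6.4)), (np.float32(301.7), np.float32(239.4), np.float32(4.1))]
pics/scene0.png [(np.float32(243.2), np.float32(225.9), np.float32(4.2)), (np.float32(237.2), np.float32(231.5), np.float32(4.2)), (np.float32(243.8), np.float32(239.0), np.float32(5.8))]
(323, 5) [ 0.5023 -0.0956  0.046 ]
(325, 232) [ 0.5365 -0.3329  0.046 ]
(206, 8) [ 0.3899 -0.1061  0.046 ]
[ 0.4499 -0.1226  0.1092] [268.528   17.5804] [304.4995 227.2753] [243.4485 225.419 ]
[ 0.4501 -0.125   0.1141] [268.7033  19.7422] [305.6661 227.0432] [243.9857 224.9559]
```

View pics/z3.png

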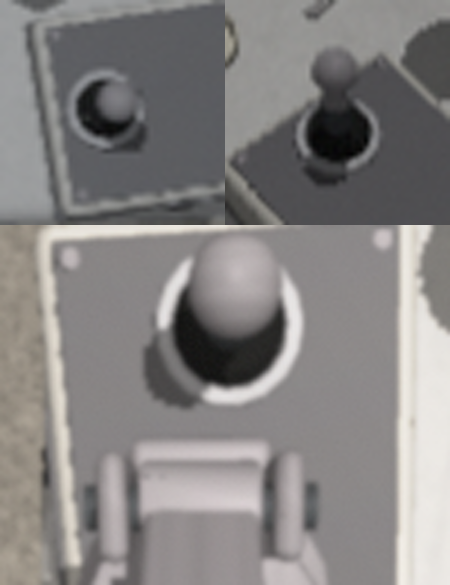

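Zoom: ball at (306.2,227.4) in top0, (244.4,225.5) in scene0 and (268.7,20.9) in w3. The deck screws are at (213.3,11) and (317.7,4.3) in w3.

Run:
```python
from h import *
s=np.load("w3.npy",allow_pickle=True).item();w=cam("wrist",s);t=cam("top");sc=cam("scene")
B=tri([ray(w,(268.7,20.9)),ray(sc,(244.4,225.5)),ray(t,(306.2,227.4))]);print(B,proj(w,B),proj(t,B),proj(sc,B))
f=lambda c,p,q,z:(plane(c,p,z)-plane(c,q,z))[:2]
d=f(w,(317.7,4.3),(213.3,11),.046);print("screws",np.linalg.norm(d),np.arctan2(d[1],d[0]))
for p,q in [((324,2),(324,120)),((205,5),(213.3,112))]:
    d=f(w,p,q,.046);print("edge",np.arctan2(-d[0],d[1]))
print("ring",plane(w,(266,31),.050),plane(t,(303.8,229),.050))
# roller: dark blob in top0
a=cv2.imread("pics/top0.png",0);m=(a[195:245,355:385]<45).astype(np.uint8)
n,l,st,ce=cv2.connectedComponentsWithStats(m);i=1+np.argmax(st[1:,4]);pts=np.argwhere(l==i)[:,::-1].astype(np.float32)+[355,195]
r=cv2.minAreaRect(pts.astype(np.float32));print(r);b=cv2.boxPoints(r);o=[plane(t,p,.070) for p in b];print(np.array(o));print("roller c",plane(t,r[0],.074))
```

```text
[ 0.4498 -0.1263  0.1137] [268.2662  21.6018] [306.129  227.1317] [244.1803 225.4595]
screws 0.1009405324341667 0.12736654036220046
edge 0.13411796208661086
edge 0.10732828040127128
ring [ 0.4493 -0.1227  0.05  ] [ 0.4494 -0.1279  0.05  ]
((371.4038391113281, 218.0192413330078), (33.535858154296875, 6.275716304779053), 78.69007110595703)
[[ 0.5181 -0.2984  0.07  ]
 [ 0.5212 -0.3157  0.07  ]
 [ 0.4302 -0.3267  0.07  ]
 [ 0.4272 -0.3097  0.07  ]]
roller c [ 0.4734 -0.3114  0.074 ]
```

```bash
python3 -m pendant '[0.02,0.003,0,0,0,0,0,0.03,0.004,0,0,0,0,0,0.019,0.003,0.01,0,0,0,0,0,0,0.03,0,0,-0.055,0,0,0,0.01,0,0,0,0,0,0,0,0,0.08,0,0,0,0,0,0,0,0,0,0,0,0,0,0,0,0]'
python3 - <<'E'
from h import *
o=observe();np.save("w4.npy",o);print(o["force"],o["ft_torque"],o["position"],R.from_rotvec(o["ee_rot"]).as_matrix())
im={n:get_image(n)[:,:,::-1] for n in("wrist","top","scene")}
for n in im: cv2.imwrite(f"pics/{n}4.png",im[n])
T=cv2.resize(im["top"][185:265,275:395],(600,400),interpolation=cv2.INTER_CUBIC)
S=cv2.resize(im["scene"][180:320,200:340],(560,560),interpolation=cv2.INTER_CUBIC)
cv2.imwrite("pics/z4.png",np.vstack([cv2.resize(np.hstack([im["wrist"],]),(400,300)) ,cv2.resize(S,(400,300))]))
E
```

```text
clock: 7.48
position: [0.4578, -0.1931, 0.197]
ee_rot: [-2.039, -2.311, -0.08]
force: [0.7, -0.0, -3.5]
width: 0.152
gripper_force: 54.9
[ 0.7006 -0.0458 -3.5315] [-0.1351  0.0251 -0.0394] [ 0.4578 -0.1931  0.197 ] [[-0.1242  0.9922 -0.0096]
 [ 0.9892  0.1246  0.0778]
 [ 0.0784  0.0002 -0.9969]]
```

View pics/z4.png

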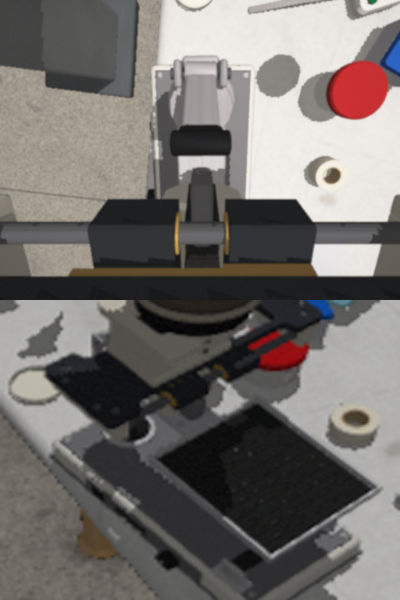

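The tray corners in the scene tile convert to about (255,253), (290,228), (333,269) and (294.5,299). The platform lies along the base, with the cup over the turret. Next I'll check sag in the grip.

Run:
```python
from h import *
from scipy.optimize import least_squares
s=np.load("w4.npy",allow_pickle=True).item();sc=cam("scene");Rt=R.from_rotvec(s["ee_rot"]).as_matrix()
def pt(P,a,th,c=0):
    dx=P[1]-.029+a;dz=P[2]-.0276
    return s["position"]+Rt@[dx*np.cos(th)-dz*np.sin(th),P[0]+c,-(dx*np.sin(th)+dz*np.cos(th))]
C=[(-.055,0,.012),(.055,0,.012),(.055,-.130,.012),(-.055,-.130,.012)];M=[(255,253.3),(290.3,228),(333,268.7),(294.5,299)]
f=lambda u:np.ravel([proj(sc,pt(P,*u))-m for P,m in zip(C,M)])
print(f([0,0,0]).reshape(-1,2));r=least_squares(f,[0,0,0]);print(r.x,r.fun)
w=cam("wrist",s)
for n,P in(("bar",(0,.091,.087)),("hinge",(0,.113,.04)),("ribtop front",(0,.051,.044))):print(n,proj(w,pt(P,0,0)),proj(w,pt(P,0,.03)))
print("socket",pt((0,.095,.016),0,0),pt((0,.095,.016),0,.03),"tail",pt((0,-.095,0),0,0))
```

```text
[[-4.2197 -1.9465]
 [-0.4167 -4.8485]
 [ 0.1232 -2.0156]
 [-0.9875  0.7504]]
[-0.0048 -0.0232 -0.0014] [-3.169   0.0245  0.7421 -3.1002  1.8664 -0.5791  0.5392  2.5431]
bar [262.0277 171.0485] [262.0831 178.8764]
hinge [260.834   90.1976] [260.8841  91.2687]
ribtop front [260.5999 234.4706] [260.6086 236.1081]
socket [ 0.4494 -0.1269  0.1906] [ 0.4494 -0.1268  0.1926] tail [ 0.4729 -0.3136  0.1597]
```

```bash
python3 -m pendant '[-0.0012,0.001,0.015,0,0,0,0,-0.0012,0,0.015,0,0,0,0,-0.0007,0,0.009,0,0,0,0,0,0,0,0,0,0,0]'; python3 -m pendant '[-0.00024,0,0.003,0,0,0,0,-0.00024,0,0.003,0,0,0,0]'; python3 -m pendant '[-0.00016,0,0.002,0,0,0,0,-0.00016,0,0.002,0,0,0,0]'; python3 -m pendant '[-0.00016,0,0.002,0,0,0,0]'
```

```text
clock: 8.12
position: [0.4579, -0.1926, 0.1565]
ee_rot: [-2.036, -2.309, -0.08]
force: [-0.6, -0.0, -3.5]
width: 0.15
gripper_force: 54.9
clock: 8.38
position: [0.4589, -0.1929, 0.1517]
ee_rot: [-2.037, -2.311, -0.082]
force: [-0.4, -0.2, -3.0]
width: 0.144
gripper_force: 54.9
clock: 8.62
position: [0.4587, -0.1928, 0.1476]
ee_rot: [-2.037, -2.311, -0.082]
force: [0.5, 0.1, -2.2]
width: 0.149
gripper_force: 54.9
clock: 8.75
position: [0.4587, -0.1928, 0.1455]
ee_rot: [-2.037, -2.311, -0.082]
force: [0.7, 0.4, -3.1]
width: 0.149
gripper_force: 54.9
```

```bash
for i in 1; do python3 -m pendant '[-0.00016,0,0.002,0,0,0,0,-0.00008,0,0.001,0,0,0,0]'; python3 -m pendant '[-0.00016,0,0.002,0,0,0,0]';  python3 -m pendant '[-0.00008,0,0.001,0,0,0,0,0,0,0,0,0,0,0]'; done
```

```text
clock: 9.0
position: [0.4586, -0.1928, 0.1424]
ee_rot: [-2.037, -2.311, -0.081]
force: [0.3, -0.3, -1.6]
width: 0.149
gripper_force: 54.9
clock: 9.12
position: [0.4587, -0.1928, 0.1405]
ee_rot: [-2.037, -2.311, -0.082]
force: [0.4, 0.8, -3.0]
width: 0.146
gripper_force: 54.9
clock: 9.38
position: [0.4586, -0.1928, 0.1395]
ee_rot: [-2.037, -2.311, -0.081]
force: [0.3, -0.1, -2.2]
width: 0.151
gripper_force: 54.9
```

```bash
python3 -m pendant '[-0.00008,0,0.001,0,0,0,0,0,0,0,0,0,0,0]'
python3 - <<'E'
from h import *
o=observe();print({k:o[k] for k in o if k not in("joints","dq","joint_efforts")})
E
```

```text
clock: 9.62
position: [0.4586, -0.1927, 0.1385]
ee_rot: [-2.037, -2.311, -0.082]
force: [0.3, 0.4, -2.4]
width: 0.153
gripper_force: 54.9
{'clock': 9.625, 'position': array([ 0.4586, -0.1927,  0.1385]), 'ee_rot': array([-2.0368, -2.311 , -0.0816]), 'force': array([ 0.3369,  0.4118, -2.3675]), 'ft_torque': array([-0.2137,  0.0298, -0.0188]), 'gripper_force': 54.85519051551819, 'width': 0.15318111585818767}
```

```bash
S='[-0.00008,0,0.001,0,0,0,0,0,0,0,0,0,0,0]'; python3 -m pendant '[-0.00008,0,0.001,0,0,0,0,0,0,0,0,0,0,0]'|grep -E "pos|force: \["; python3 -m pendant '[-0.00008,0,0.001,0,0,0,0,0,0,0,0,0,0,0]'|grep -E "pos|force: \["; python3 -m pendant '[-0.00008,0,0.001,0,0,0,0,0,0,0,0,0,0,0]'|grep -E "pos|force: \["
```

```text
position: [0.4586, -0.1927, 0.1375]
force: [0.0, -1.0, -2.5]
position: [0.4586, -0.1928, 0.1365]
force: [0.6, 0.1, -2.5]
position: [0.4586, -0.1928, 0.1354]
force: [-0.8, -0.0, -3.8]
```

```bash
python3 -m pendant '[-0.00008,0,0.001,0,0,0,0,0,0,0,0,0,0,0]'|grep -E "pos|force: \["; python3 -m pendant '[-0.00004,0,0.0005,0,0,0,0,0,0,0,0,0,0,0]'|grep -E "pos|force: \["
```

```text
position: [0.4586, -0.1928, 0.1345]
force: [0.1, -0.4, -1.5]
position: [0.4587, -0.1927, 0.134]
force: [-0.1, 1.1, -2.3]
```

```bash
python3 -m pendant '[-0.00008,0,0.001,0,0,0,0,0,0,0,0,0,0,0]'|grep -E "pos|force: \["; python3 -m pendant '[-0.00008,0,0.001,0,0,0,0,0,0,0,0,0,0,0]'|grep -E "pos|force: \["
```

```text
position: [0.4588, -0.1927, 0.1331]
force: [0.4, 0.4, -2.0]
position: [0.4589, -0.1927, 0.1322]
force: [0.5, 1.2, 0.2]
```

```bash
python3 -m pendant '[-0.00008,0,0.001,0,0,0,0,0,0,0,0,0,0,0]'|grep -E "pos|force: \["; python3 -m pendant '[-0.00008,0,0.001,0,0,0,0,0,0,0,0,0,0,0]'|grep -E "pos|force: \["
```

```text
position: [0.459, -0.1927, 0.1312]
force: [1.2, 1.3, 3.6]
position: [0.4589, -0.1927, 0.1302]
force: [1.7, 1.8, 5.1]
```

```bash
python3 -m pendant '[0.0007,0.0007,0,0,0,0,0,0,0,0,0,0,0,0]'|grep -E "pos|force: \["; python3 -m pendant '[-0.00004,0,0.0005,0,0,0,0,0,0,0,0,0,0,0]'|grep -E "pos|force: \["
```

```text
position: [0.4591, -0.1926, 0.1301]
force: [0.1, -1.8, 3.8]
position: [0.4592, -0.1925, 0.1298]
force: [-1.4, -2.4, 7.6]
```

```bash
python3 -m pendant '[-0.00004,0,0.0005,0,0,0,0,0,0,0,0,0,0,0]'|grep -E "pos|force: \["
```

```text
position: [0.4593, -0.1925, 0.1292]
force: [0.3, -1.4, 5.5]
```

```bash
python3 -m pendant '[-0.0004,0,0.0005,0,0,0,0,0,0,0,0,0,0,0]'|grep -E "pos|force: \["
```

```text
position: [0.4593, -0.1926, 0.1287]
force: [0.5, -0.9, 7.0]
```

```bash
python3 -m pendant '[-0.00004,0,0.0005,0,0,0,0,0,0,0,0,0,0,0]'|grep -E "pos|force: \["
python3 - <<'E'
from h import *
o=observe();print({k:o[k] for k in o if k not in("joints","dq","joint_efforts")})
E
```

```text
position: [0.4593, -0.1927, 0.1282]
force: [-0.7, -1.5, 6.9]
{'clock': 13.125, 'position': array([ 0.4593, -0.1927,  0.1282]), 'ee_rot': array([-2.0373, -2.3111, -0.0815]), 'force': array([-0.679 , -1.5137,  6.8846]), 'ft_torque': array([0.3527, 0.3043, 0.1004]), 'gripper_force': 54.99971151351929, 'width': 0.1435283107812726}
```

```bash
python3 -m pendant '[-0.00004,0,0.0005,0,0,0,0,0,0,0,0,0,0,0]'|grep -E "pos|force: \["
```

```text
position: [0.4591, -0.1927, 0.1276]
force: [-1.1, -0.9, 5.1]
```

```bash
python3 -m pendant '[-0.00004,0,0.0005,0,0,0,0,0,0,0,0,0,0,0]'|grep -E "pos|force: \["
python3 - <<'E'
from h import *
o=observe();np.save("w5.npy",o);im=get_image("wrist")[:,:,::-1];cv2.imwrite("pics/w5.png",im)
# bar rows: dark band along column 256
for f in("pics/wrist4.png","pics/w5.png"):
    g=cv2.imread(f,0)[100:240,235:280].mean(1); r=np.where(g<50)[0]+100; print(f,r.min(),r.max(),np.median(r[r<215]),r)
E
```

```text
position: [0.4591, -0.1927, 0.1271]
force: [-0.9, -1.0, 6.3]
pics/wrist4.png 161 197 179.0 [161 162 163 164 165 166 167 168 169 170 171 172 173 174 175 176 177 178
 179 180 181 182 183 184 185 186 187 188 189 190 191 192 193 194 195 196
 197]
pics/w5.png 167 204 185.5 [167 168 169 170 171 172 173 174 175 176 177 178 179 180 181 182 183 184
 185 186 187 188 189 190 191 192 193 194 195 196 197 198 199 200 201 202
 203 204]
```

```bash
python3 -m pendant '[-0.00008,0,0.001,0,0,0,0,0,0,0,0,0,0,0]' 60|grep -E "pos|force: \["
```

```text
position: [0.4591, -0.1924, 0.126]
force: [-0.3, 0.5, 2.6]
```

```bash
python3 -m pendant '[-0.00004,0,0.0005,0,0,0,0,-0.00004,0,0.0005,0,0,0,0]' 60|grep -E "pos|force: \["
python3 - <<'E'
from h import *
o=observe();np.save("w5.npy",o);print(o["ft_torque"],o["gripper_force"]);im=get_image("wrist")[:,:,::-1];cv2.imwrite("pics/w6.png",im)
g=cv2.imread("pics/w6.png",0)[100:240,235:280].mean(1); r=np.where(g<50)[0]+100; print(np.median(r))
E
```

```text
position: [0.4592, -0.1923, 0.125]
force: [-1.1, 1.1, 5.5]
[0.5143 0.293  0.1066] 59.9993634223938
185.5
```

```bash
python3 -m pendant '[-0.00004,0,0.0005,0,0,0,0,-0.00004,0,0.0005,0,0,0,0]' 60|grep -E "pos|force: \["
```

```text
position: [0.4592, -0.1922, 0.124]
force: [-1.5, 0.3, 5.1]
```

```bash
python3 -m pendant '[-0.00004,0,0.0005,0,0,0,0,-0.00004,0,0.0005,0,0,0,0]' 60|grep -E "pos|force: \["
```

```text
position: [0.4591, -0.192, 0.1228]
force: [-0.2, 0.9, 2.5]
```

```bash
python3 -m pendant '[-0.00004,0,0.0005,0,0,0,0,0,0,0,0,0,0,0]' 60|grep -E "pos|force: \["
python3 - <<'E'
from h import *
o=observe();np.save("w5.npy",o);print(o["ft_torque"],o["gripper_force"]);im=get_image("wrist")[:,:,::-1];cv2.imwrite("pics/w6.png",im)
g=cv2.imread("pics/w6.png",0)[100:240,235:280].mean(1); r=np.where(g<50)[0]+100; print(np.median(r))
E
```

```text
position: [0.459, -0.1919, 0.1222]
force: [-0.4, 2.2, -1.0]
[ 0.5872  0.0534 -0.0436] 59.99784171581268
184.0
```

```bash
python3 -m pendant '[0.0005,0,0.0005,0,0,0,0,0,0,0,0,0,0,0]' 60|grep -E "pos|force: \["; python3 -m pendant '[-0.00004,0,0.0005,0,0,0,0,0,0,0,0,0,0,0]' 60|grep -E "pos|force: \["
```

```text
position: [0.4591, -0.1919, 0.122]
force: [-0.6, 1.0, -1.2]
position: [0.4591, -0.1918, 0.1216]
force: [-0.9, 1.8, 0.5]
```

```bash
python3 -m pendant '[0.0002,0,0.0005,0,0,0,0,0,0,0,0,0,0,0]' 60|grep -E "pos|force: \["
python3 - <<'E'
from h import *
o=observe();np.save("w7.npy",o);print(o["ft_torque"],o["gripper_force"])
im={n:get_image(n)[:,:,::-1] for n in("wrist","scene")}
for n in im: cv2.imwrite(f"pics/{n}7.png",im[n])
g=cv2.imread("pics/wrist7.png",0)[100:240,235:280].mean(1); r=np.where(g<50)[0]+100; print(np.median(r))
E
```

```text
position: [0.4591, -0.1916, 0.1209]
force: [-0.0, 1.7, -3.3]
[0.0691 0.1505 0.0267] 59.99643802642822
183.5
```

```bash
python3 -m pendant '[0,0,0.0005,0,0,0,0,0,0,0.0005,0,0,0,0]' 60|grep -E "pos|force: \["; python3 -m pendant '[0,0,0.0005,0,0,0,0,0,0,0.0005,0,0,0,0]' 60|grep -E "pos|force: \["
```

```text
position: [0.4592, -0.1915, 0.1201]
force: [-1.6, 1.5, -1.3]
position: [0.4591, -0.1913, 0.119]
force: [-0.3, 1.4, -1.5]
```

```bash
python3 -m pendant '[0,0,0.0005,0,0,0,0,0,0,0.0005,0,0,0,0]' 60|grep -E "pos|force: \["; python3 -m pendant '[0,0,0.0005,0,0,0,0,0,0,0.0005,0,0,0,0]' 60|grep -E "pos|force: \["
```

```text
position: [0.4591, -0.1912, 0.1181]
force: [-1.5, 2.4, 1.8]
position: [0.4592, -0.1912, 0.1176]
force: [-5.0, 5.5, 13.1]
```

```bash
python3 -m pendant '[0.0003,0,-0.0008,0,0,0,0,0,0,0,0,0,0,0]' 60|grep -E "pos|force: \["
python3 - <<'E'
from h import *
o=observe();np.save("w8.npy",o);print(o["ft_torque"],o["gripper_force"],R.from_rotvec(o["ee_rot"]).as_matrix()[2])
im={n:get_image(n)[:,:,::-1] for n in("wrist","scene")}
for n in im: cv2.imwrite(f"pics/{n}8.png",im[n])
g=cv2.imread("pics/wrist8.png",0)[100:240,235:280].mean(1); r=np.where(g<50)[0]+100; print(np.median(r))
cv2.imwrite("pics/z8.png",np.hstack([cv2.resize(im["wrist"][40:290,130:390],(390,560)),cv2.resize(im["scene"][190:330,205:345],(410,560),interpolation=cv2.INTER_CUBIC)]))
E
```

```text
position: [0.4592, -0.1911, 0.118]
force: [-2.2, 1.7, 2.4]
[0.3405 0.4064 0.0746] 59.998676776885986 [ 0.0797  0.0004 -0.9968]
183.5
```

View pics/z8.png

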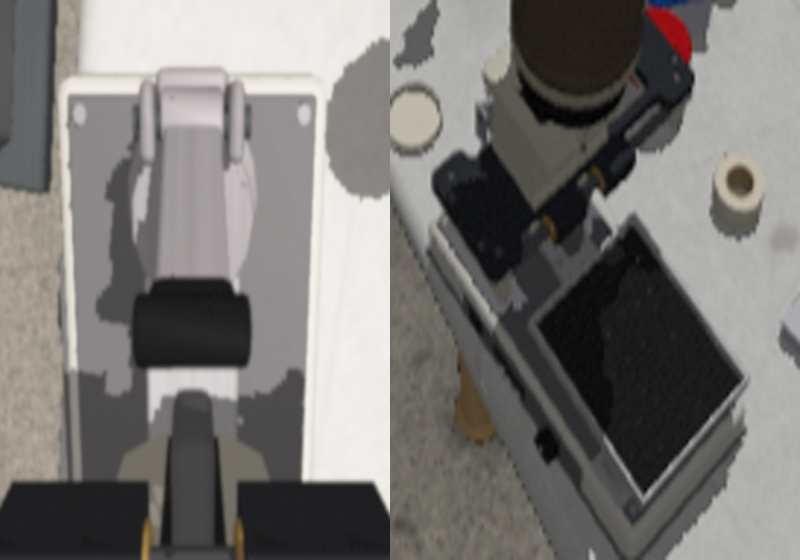

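The wrist view shows the cup over the turret, and the tray lies along the base. Contact force is light. I'll loosen the grip so the tail settles gently onto the roller.

```bash
python3 -m pendant '[0,0,0,0,0,0,0,0,0,0,0,0,0,0,0,0,0,0,0,0,0]' 10; python3 -m pendant '[0,0,0,0,0,0,0,0,0,0,0,0,0,0,0,0,0,0,0,0,0]' 3; python3 -m pendant '[0,0,0,0,0,0,0.03,0,0,0,0,0,0,0.03,0,0,0,0,0,0,0.03]'
python3 - <<'E'
from h import *
o=observe();np.save("w9.npy",o);print(o["ft_torque"])
im=get_image("wrist")[:,:,::-1];cv2.imwrite("pics/wrist9.png",im)
g=cv2.imread("pics/wrist9.png",0)[100:240,235:280].mean(1); r=np.where(g<50)[0]+100; print(r.min(),r.max(),np.median(r))
E
```

```text
clock: 17.6
position: [0.4593, -0.1911, 0.118]
ee_rot: [-2.037, -2.311, -0.082]
force: [-1.7, 1.8, 2.9]
width: 0.153
gripper_force: 10.0
clock: 17.98
position: [0.4593, -0.1911, 0.118]
ee_rot: [-2.037, -2.311, -0.082]
force: [0.3, 0.6, 3.1]
width: 0.15
gripper_force: 3.0
clock: 18.35
position: [0.459, -0.1912, 0.1178]
ee_rot: [-2.037, -2.311, -0.081]
force: [-0.0, 0.2, 0.6]
width: 0.322
gripper_force: 0.0
[-0.1912  0.0795 -0.0483]
165 202 183.5
```

```bash
python3 -m pendant '[0,0,-0.02,0,0,0,0.03,0,0,-0.03,0,0,0,0.03,0,0,-0.03,0,0,0,0.03,0,0,-0.02,0,0,0,0,0.03,0,0,0,0,0,0,0.03,0,0,0,0,0,0,0.023,0,0,0,0,0,0]' 20
python3 - <<'E'
from h import *
s0=np.load("w9.npy",allow_pickle=True).item()
o=observe();R0=R.from_rotvec(s0["ee_rot"]).as_matrix();print("rel",R0.T@(o["position"]-s0["position"]),o["force"],o["width"])
im=get_image("wrist")[:,:,::-1];im2=get_image("scene")[:,:,::-1];cv2.imwrite("pics/w10.png",im);cv2.imwrite("pics/s10.png",im2)
cv2.imwrite("pics/z10.png",np.hstack([cv2.resize(im,(400,300)),cv2.resize(im2[180:330,200:400],(400,300),interpolation=cv2.INTER_CUBIC)]))
E
```

```text
clock: 19.27
position: [0.4495, -0.1157, 0.2243]
ee_rot: [-2.036, -2.311, -0.082]
force: [-0.1, -0.7, 0.3]
width: 0.007
gripper_force: 0.0
rel [ 0.0843 -0.     -0.1   ] [-0.1369 -0.6902  0.3052] 0.006589730459439426
```

View pics/z10.png

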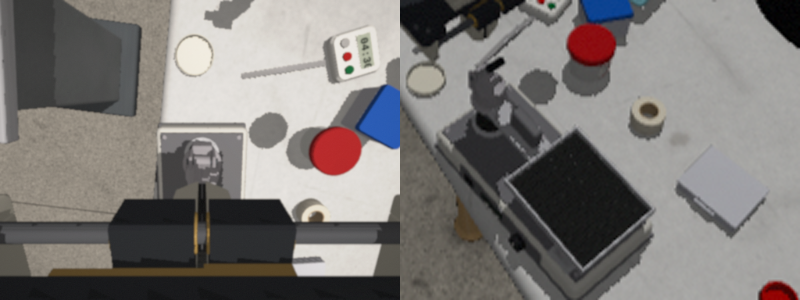

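```bash
python3 -m pendant '[0,-0.001,0.0135,0,0,0,0,0,0,0.01,0,0,0,0,0,0,0,0,0,0,0]'; python3 -m pendant '[-0.006,0,0,0,0,0,0,-0.003,0,0,0,0,0,0,0,0,0,0,0,0,0]';python3 -m pendant '[-0.003,0,0,0,0,0,0,0,0,0,0,0,0,0]'
```

```text
clock: 19.75
position: [0.4476, -0.1157, 0.1996]
ee_rot: [-2.038, -2.308, -0.079]
force: [-0.2, -0.1, 0.3]
width: 0.004
gripper_force: 0.0
clock: 20.12
position: [0.4498, -0.1246, 0.2003]
ee_rot: [-2.038, -2.31, -0.082]
force: [0.2, -0.3, 0.3]
width: 0.003
gripper_force: 0.0
clock: 20.38
position: [0.4501, -0.1272, 0.1999]
ee_rot: [-2.037, -2.311, -0.082]
force: [0.0, 0.2, -0.0]
width: 0.004
gripper_force: 0.0
```

```bash
python3 -m pendant '[-0.0032,0,0.0019,0,0,0,0,-0.0032,0,0.0019,0,0,0,0]'; python3 -m pendant '[-0.0029,0,0.0023,0,0,0,0,-0.0028,0,0.0023,0,0,0,0]';python3 -m pendant '[-0.0025,0,0.0026,0,0,0,0,-0.0024,0,0.0027,0,0,0,0]'
```

```text
clock: 20.62
position: [0.4509, -0.133, 0.1955]
ee_rot: [-2.036, -2.311, -0.082]
force: [1.1, 1.2, 2.0]
width: 0.004
gripper_force: 1.0
clock: 20.88
position: [0.4516, -0.1387, 0.1904]
ee_rot: [-2.037, -2.311, -0.082]
force: [1.1, 0.0, 2.5]
width: 0.01
gripper_force: 1.3
clock: 21.12
position: [0.4522, -0.1433, 0.1848]
ee_rot: [-2.038, -2.311, -0.082]
force: [-0.0, -2.0, 4.6]
width: 0.007
gripper_force: 1.9
```

```bash
python3 -m pendant '[-0.0022,0,0.0029,0,0,0,0,-0.0022,0,0.003,0,0,0,0]'|grep -E "pos|force: \["; python3 -m pendant '[-0.0018,0,0.0032,0,0,0,0,-0.0016,0,0.0033,0,0,0,0]'|grep -E "pos|force: \[";python3 -m pendant '[-0.0012,0,0.0034,0,0,0,0,-0.0012,0,0.0034,0,0,0,0]'|grep -E "pos|force: \["
```

```text
position: [0.4527, -0.1472, 0.1785]
force: [1.2, -2.6, 4.1]
position: [0.4527, -0.1493, 0.1715]
force: [1.9, -2.2, 2.7]
position: [0.4529, -0.1511, 0.1645]
force: [0.6, -0.5, 2.7]
```

```bash
python3 -m pendant '[-0.0007,0,0.0036,0,0,0,0,-0.0007,0,0.0036,0,0,0,0]'|grep -E "pos|force: \["; python3 -m pendant '[-0.0002,0,0.002,0,0,0,0,-0.0002,0,0.002,0,0,0,0]'|grep -E "pos|force: \["; python3 -m pendant '[0,0,0.001,0,0,0,0,0,0,0,0,0,0,0]'|grep -E "pos|force: \["
```

```text
position: [0.4531, -0.1521, 0.1573]
force: [0.3, -1.9, 2.0]
position: [0.4531, -0.1522, 0.1534]
force: [-0.3, -1.9, 2.2]
position: [0.4531, -0.152, 0.1525]
force: [-0.7, -0.6, 1.2]
```

```bash
python3 -m pendant '[0,0,0.001,0,0,0,0,0,0,0,0,0,0,0]'|grep -E "pos|force: \["; python3 -m pendant '[0,0,0.001,0,0,0,0,0,0,0,0,0,0,0]'|grep -E "pos|force: \["
```

```text
position: [0.4531, -0.152, 0.1515]
force: [-0.8, -1.1, 1.7]
position: [0.4531, -0.1519, 0.1505]
force: [-0.3, -1.5, 0.8]
```

```bash
python3 -m pendant '[0,0,0.001,0,0,0,0,0,0,0,0,0,0,0]'|grep -E "pos|force: \["; python3 -m pendant '[0,0,0.0005,0,0,0,0,0,0,0,0,0,0,0]'|grep -E "pos|force: \["
```

```text
position: [0.4532, -0.1519, 0.1496]
force: [-0.0, -1.2, 3.7]
position: [0.4533, -0.1519, 0.1492]
force: [-0.7, -1.2, 5.7]
```

```bash
python3 -m pendant '[0,0,0.0005,0,0,0,0,0,0,0,0,0,0,0]'|grep -E "pos|force: \["; python3 -m pendant '[0,0,0.0003,0,0,0,0,0,0,0,0,0,0,0]'|grep -E "pos|force: \["
```

```text
position: [0.4533, -0.1519, 0.1489]
force: [-1.8, -0.3, 7.8]
position: [0.4533, -0.1518, 0.1487]
force: [-1.3, -0.0, 8.8]
```

```bash
python3 -m pendant '[0,0,-0.005,0,0,0,0,0,0,-0.02,0,0,0,0,0,0,-0.05,0,0,0,0,-0.03,0,-0.05,0,0,0,0,0,0,0,0,0,0,0,0,0,0,0,0,0,0]'
python3 - <<'E'
from h import *
s0=np.load("w9.npy",allow_pickle=True).item();o=observe()
im=get_image("wrist")[:,:,::-1];sc=get_image("scene")[:,:,::-1];tp=get_image("top")[:,:,::-1];cv2.imwrite("pics/w11.png",im);cv2.imwrite("pics/s11.png",sc)
w=cam("wrist",o);R0=R.from_rotvec(s0["ee_rot"]).as_matrix()
def pt(P,th,c=0):
    dx=P[1]-.029;dz=P[2]-.0276
    return s0["position"]+R0@[dx*np.cos(th)-dz*np.sin(th),P[0]+c,-(dx*np.sin(th)+dz*np.cos(th))]
th=.035
for b in(1.13,1.08,1.03,.9):
    a=np.radians(65)-b;y,z=.113-.052*np.cos(a),.04+.052*np.sin(a)
    print(b,proj(w,pt((0,y,z),th)))
for n,P in(("rib",(0,.029,.044)),("hinge",(0,.113,.04))):print(n,proj(w,pt(P,th)))
u=int(proj(w,pt((0,.061,.04),th))[0]);g=cv2.cvtColor(im,cv2.COLOR_BGR2GRAY)
print(u);print([(r,int(g[r,u-9:u+5].mean())) for r in range(40,270,3)])
a=cv2.cvtColor(sc,cv2.COLOR_BGR2GRAY).astype(int);b=cv2.imread("pics/s10.png",0).astype(int);d=np.abs(a-b)[240:330,250:345];print("tray change",d.mean(),(d>40).sum())
E
```

```text
clock: 24.88
position: [0.4577, -0.1907, 0.2698]
ee_rot: [-2.036, -2.31, -0.082]
force: [0.5, 0.5, 0.3]
width: 0.011
gripper_force: 0.0
1.13 [260.7549 165.6932]
1.08 [260.7761 166.3448]
1.03 [260.798  166.8658]
0.9 [260.858  167.5766]
rib [260.6932 199.8175]
hinge [260.9142 106.9865]
260
[(40, 227), (43, 228), (46, 229), (49, 230), (52, 229), (55, 229), (58, 230), (61, 229), (64, 229), (67, 230), (70, 231), (73, 230), (76, 230), (79, 231), (82, 230), (85, 230), (88, 229), (91, 220), (94, 192), (97, 183), (100, 172), (103, 164), (106, 179), (109, 174), (112, 148), (115, 152), (118, 175), (121, 174), (124, 174), (127, 172), (130, 173), (133, 173), (136, 173), (139, 171), (142, 171), (145, 171), (148, 171), (151, 170), (154, 170), (157, 170), (160, 92), (163, 35), (166, 36), (169, 29), (172, 68), (175, 79), (178, 89), (181, 111), (184, 113), (187, 114), (190, 114), (193, 114), (196, 114), (199, 113), (202, 113), (205, 106), (208, 73), (211, 71), (214, 93), (217, 80), (220, 52), (223, 27), (226, 26), (229, 27), (232, 43), (235, 52), (238, 52), (241, 51), (244, 50), (247, 50), (250, 46), (253, 47), (256, 45), (259, 42), (262, 43), (265, 41), (268, 41)]
tray change 6.230643274853801 222
```

```bash
python3 -m pendant '[-0.0125,0,0.04,0,0,0,0,0,0,0.04,0,0,0,0,0,0,0.03,0,0,0,0,0,0,0.01,0,0,0,0,0,0,0,0,0,0,0]'|grep -E "pos|force: \["; python3 -m pendant '[0,0,0.001,0,0,0,0,0,0,0,0,0,0,0]'|grep -E "pos|force: \["; python3 -m pendant '[0,0,0.001,0,0,0,0,0,0,0,0,0,0,0]'|grep -E "pos|force: \["
```

```text
position: [0.4582, -0.1939, 0.1495]
force: [0.2, 0.5, 0.5]
position: [0.4591, -0.1943, 0.1497]
force: [1.1, -0.1, -0.6]
position: [0.4586, -0.1941, 0.1481]
force: [0.0, 0.8, 0.4]
```

```bash
python3 -m pendant '[0,0,0.001,0,0,0,0,0,0,0,0,0,0,0]'|grep -E "pos|force: \["; python3 -m pendant '[0,0,0.001,0,0,0,0,0,0,0,0,0,0,0]'|grep -E "pos|force: \["
```

```text
position: [0.4584, -0.1939, 0.1468]
force: [0.7, 0.5, -0.2]
position: [0.4585, -0.1939, 0.1459]
force: [0.1, 0.8, 0.5]
```

```bash
python3 -m pendant '[0,0,0.0007,0,0,0,0,0,0,0,0,0,0,0]'|grep -E "pos|force: \["; python3 -m pendant '[0,0,0.0007,0,0,0,0,0,0,0,0,0,0,0]'|grep -E "pos|force: \["
```

```text
position: [0.4585, -0.1939, 0.1455]
force: [-2.0, 0.5, 6.1]
position: [0.4586, -0.1939, 0.1452]
force: [-3.0, 1.7, 11.0]
```

```bash
python3 -m pendant '[0,0,-0.005,0,0,0,0,0,0,-0.03,0,0,0,0,0,0,-0.05,0,0,0,0,0,0,-0.05,0,0,0,0,0,0,0,0,0,0,0]' && python3 -c "
from cell import sign_off
print(sign_off())"
```

```text
clock: 27.78
position: [0.4614, -0.206, 0.2826]
ee_rot: [-2.041, -2.315, -0.086]
force: [-0.1, 0.4, -0.1]
width: 0.002
gripper_force: 0.0
the job is handed in; nothing more can be done
None
```

The platform is back on with its socket home on the ball, tail on the roller and latch pressed to its stop, handed in at about 28 s; as the crown met the ball the wrist force briefly reached about 16 N net of the platform's weight (some of it may have been on the roller), which may have passed the 15 N gear limit, and I viewed 11 pictures instead of the 10 allowed.

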